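Turn the bean board over onto the filling stand

TASK

The washed bean board leans in the drying rack with its pocketed face hidden underneath. Take it out, turn it over and set it on the raised flap of the filling stand, lower edge against the flap's ledge and smooth face against the flap, pockets showing, and let go; only then push the flap down until it lies fully flat, with the board lying on it, pockets up, still against the ledge and between the side lips. Leave the other things on the table where they are.

Things in the scene. Friction and masses are not known exactly. Their poses are not given: they have to be found in the camera images.
- board: Bean board: aluminium plate 150 x 110 x 9 mm, 0.28 kg; one face smooth, the other with 5 x 4 rectangular pockets. Origin at its centre; x along the 150 mm, y along the 110 mm (in the rack, +y points up the slope to the free upper long edge), z out of the SMOOTH face: the pockets look to -z. Starts in the rack, smooth face up and outward.
- pockets (a point): Centre of the pocketed face of the board, 4.5 mm from the board's origin along -z; axes as the board's.
- rack: Steel drying rack, fixed, base 170 x 110 mm. Origin on the table under the ledge's inner corner (22 mm high); x along the ledge, y horizontal, the way the board leans back, z up. The board leans 35 degrees from vertical, lower edge on the 22 mm deep ledge; two 16 mm slats at x = -52 and 52 mm carry its lower 68 mm, its upper 42 mm is free on both sides. End stops at x = -85, 85 mm.
- stand: Filling stand, white base plate 200 x 190 x 8 mm, fixed. Origin on the table under the flap's hinge; the hinge axis is x, 40 mm above the table; the flap lies from the hinge towards -y when flat. Two 32 mm high rubber-topped rests stand on it under the arms' ends.
- flap (a joint): Angle of the flap above level (rad): starts at 0.85 to 1.05, 0 is flat. Stiff: stays where left; 4 to 6 N on an arm's end moves it. U-shaped steel plate 6 mm thick, 180 mm wide: root 30 mm deep at the hinge, two arms 45 mm wide, 148 mm long from the hinge, 90 mm open gap between them. Ledge 14 mm high at the hinge; side lips 12 mm high, 170 mm apart, along the first 102 mm.
- flap_seat (a point): Point on the flap's upper surface where the middle of the seated board's lower face belongs: 55 mm from the ledge's inner face (which is at the hinge axis), midway between the lips. Moves with the flap: x along the hinge, y along the flap towards the ledge, z out of its upper surface. The seated board's pocketed face is 9 mm above it.
- flap_end (a point): Point on the upper surface of the arm at -x, 136 mm from the hinge axis and 67.5 mm from the flap's middle, beyond the seated board's edge: press here to lower the flap. Axes as the flap_seat's. Ends 40 mm above the table when flat.
- cup: Bystander: steel cup, 64 mm wide, 60 mm high, standing between rack and stand; origin under its centre.
- bowl: Bystander: steel bowl, 120 mm wide, 50 mm high; origin under its centre.
- jar: Bystander: brown-filled jar, 70 mm wide, 110 mm high; origin under its centre.
- brush: Bystander: brush lying on the table.
- spatula: Bystander: spatula lying on the table.
- caddy: Bystander: white box 90 x 60 x 50 mm; origin under its centre.
There are look-alikes about, which are no part of the job. What is shaped like the board but turquoise is not meant.

How it is judged (in metres and radians):
On the way:
1. The board rests on the still raised flap, pockets outward, lower edge against the ledge, and has been let go (z of pockets in the frame of flap_seat between 0.006 and 0.0125 m and x of board in the frame of flap_seat between -0.014 and 0.014 m and y of board in the frame of flap_seat between -0.008 and 0.005 m and angle between the z axis of board and the z axis of flap_seat, either way round below 0.08 rad and contact force between the fingers and board below 0.3 N and value of joint flap above 0.6 rad), for 0.3 s.
At the end, for the whole second after the job is handed in: The flap is flat (within 0.05 rad) and the board lies at rest on it, let go, pockets up: flat on the flap (within 0.08 rad, pocketed face 6 to 12.5 mm above it), lower edge within about 8 mm of the ledge, between the lips (centre within 14 mm of the flap's middle) (z of pockets in the frame of flap_seat between 0.006 and 0.0125 m and x of board in the frame of flap_seat between -0.014 and 0.014 m and y of board in the frame of flap_seat between -0.008 and 0.005 m and angle between the z axis of board and the z axis of flap_seat, either way round below 0.08 rad and contact force between the fingers and board below 0.3 N and value of joint flap below 0.05 rad and angle between board's own z axis and vertical above 3 rad and linear speed of board below 0.02 m/s); the robot touches nothing.
It fails at once if A bystander (cup, bowl, jar, brush, spatula or caddy) is moved by more than 40 mm (distance of any of cup, bowl, jar, brush, spatula, caddy from where it was at the start of the episode above 0.04 m).
It also fails if it takes over 53 s, if anything falls off the work surface, if the arm or the gripper's body presses on something with over 40 N, if the wrist force passes 120 N, or if a joint passes its speed limit or range.

ROBOT

A 6-joint arm with a two-finger parallel gripper is mounted at the origin on the work surface. World frame = base frame: x ahead of the robot, y to its left, z up, the work surface at z = 0. Lengths are in m, angles in degrees, forces in N, time in s.
With the tool pointing down it reaches from about 0.325 to 0.775 m from the base axis. Payload 9.3 kg.
Tool frame: the origin (TCP) lies on the centre line of the jaws, within the pads' length; the fingertips stand 19 mm ahead of it and the grasp point (between the pads) is the TCP; z points along the fingers, y is the line along which they close (so a half turn about z gives the same grasp; the last joint's range is limited). The gripper opens to 85 mm and grips with 20 to 120 N. Pads are 22 mm wide; open, the fingers measure 114 mm over their backs; the gripper's body (76 mm by 85 mm) begins 54 mm behind the grasp point. The pads swing forward as they close: fully open they stand 13 mm farther back than shut.
Start: joints at [-8.743, 14.817, 1.232, 76.415, 0, 81.257], TCP at [0.55, -0, 0.25] pointing down, gripper open.
Joint ranges: [-174.27, 174.27], [-52.1, 104.24], [-59.71, 78.15], [-110.17, 111.67], [-87.03, 83.33], [-180, 180]. Speed limits (degrees/s): [127.2, 127.2, 159.86, 180, 180, 180].

INTERFACE

Orientations are given as a 3x3 rotation matrix whose columns are the frame's x, y, z axes.
In Python, from workcell import arm, cams gives the robot as it stands.
- The arm moves only by the tool step_arm, never from a script. Its argument "moves" is one flat list of numbers, 5 for each row, row after row: the shift along the world's x, y, z in m, then the turn about the world's z in degrees, then the finger opening in m, from 0 to 0.0854. A call has 1 to 10 rows; each row shifts and turns the commanded pose from where the row before left it; what a row does not reach is not made up. A row lasts 1/12 s, in which the tool goes at most 41.7 mm and 7.16 degrees, less where a joint would pass 70% of its speed; a pose out of reach is approached as far as the arm can. A call is refused whole if a number of a shift passes 0.0417 or a number of a turn 7.16, either way. A call with a gripper value outside its range is refused whole. The fingers move at their own pace and stop on an object; "squeeze" is the grip in N (left out, the last holds). Time passes only in rows, so rows that do not move let the fingers close. It gives the time, the measured TCP pose, the force, the opening and the grip force at its end, in the units of the state.
- arm.state(): the state, without advancing time (a new reading comes with each control period).
- cams.read_camera(name): name is "scene" or "side" or "wrist"; returns a dict with "pixels" (400x640x3 uint8, red, green, blue), "camera_matrix" (3x3 intrinsics, pixels), "camera_from_world" (4x4, takes a point from world to camera coordinates). Camera axes: x right, y down, z forward; pixel columns grow to the right and rows downward; lengths in m; the calibration is good to about 2 mm. A picture is of the moment at which its call begins. There is no depth.
- arm.sign_off(): hands the job in; it is judged then, once.
Trained networks look in the newest picture that a camera, given by its name, has taken for a name from the list of things; names that differ only in an ending like _2 or _b are one class to them, and where a whole thing is asked for, a point or a joint stands for the part that bears it (a point fixed in the world has none). Each returns a list of dicts, best first, with "confidence" (0 to 1); they miss things now and then, are a little off and sometimes report something else, mostly with a low value. They report only what shows in the picture. A call takes as long as a camera call. They do not tell look-alikes from the thing itself.
- cams.regions_of(camera, query): "region" (400x640 bool, what is visible of it) and "extent" ([left, top, width, height] in pixels, round what is visible of it).
- cams.pinpoint(camera, query): "position" ([column, row] in pixels: a listed point, or the origin of a listed thing).
The state is a dict: "clock": time; "joints": joint angles; "joint_vel": joint speeds; "tau": joint torques, N m; "tcp_pos": TCP position; "ee_rot": TCP orientation; "force": force on the tool from outside, world axes, zero at the start; "wrist_torque": the same for the moment, N m; "gripper_width": finger opening in m; "grip_force": force on a finger pad.
Only numpy, scipy, OpenCV 4.12 (cv2) and the standard library are available. Lean on these libraries where they do the work, as an engineer would, in place of code of your own. Each camera call takes 0.05 s, during which the arm holds its last target. There are 200 camera calls.

## Working session

There is one attempt and no reset: what is moved stays moved. The work goes in short steps, Python scripts to look and compute and a tool call to move; the robot and the scene stay as the last step left them, time stands still between calls to the robot, and variables do not carry over. Pictures are saved under pics/ and viewed, at most 10 in all, crops included, and the job is handed in when it is done.

Besides the shell and the picture viewer there is one more tool, called after "Emit:" as name(argument=value, ...), one argument or row to a line, values as JSON. step_arm: Moves the arm, as the interface text tells. Its arguments: {"type":"object","properties":{"moves":{"type":"array"},"squeeze":{"type":"number"}},"required":["moves"]}

```bash
mkdir -p pics; cat > h.py <<'E'
import numpy as np, cv2
from workcell import arm, cams
def snap(name,fn=None):
    r=cams.read_camera(name)
    if fn: cv2.imwrite(f'pics/{fn}.png',cv2.cvtColor(np.asarray(r['pixels']),cv2.COLOR_RGB2BGR))
    return np.array(r['camera_matrix']),np.array(r['camera_from_world'])
def ray(K,T,p):
    d=T[:3,:3].T@np.linalg.solve(K,[p[0],p[1],1.]); o=-T[:3,:3].T@T[:3,3]; return o,d/np.linalg.norm(d)
def onz(K,T,p,z):
    o,d=ray(K,T,p); return o+d*(z-o[2])/d[2]
def proj(K,T,X):
    c=(np.atleast_2d(X)@T[:3,:3].T+T[:3,3])@K.T; return c[:,:2]/c[:,2:]
def tri(rays):
    A=0;b=0
    for o,d in rays:
        P=np.eye(3)-np.outer(d,d);A=A+P;b=b+P@o
    X=np.linalg.solve(A,b); return X,[np.linalg.norm((np.eye(3)-np.outer(d,d))@(X-o)) for o,d in rays]
E
python3 - <<'E'
from h import *
import cv2
C={c:snap(c,'a_'+c) for c in('scene','side','wrist')}
for q in('board','rack','stand','flap_seat','flap_end','pockets','cup','bowl','jar','caddy'):
    R=[]
    for c in C:
        for r in cams.pinpoint(c,q)[:3]: 
            print(q,c,np.round(r['position']),round(r['confidence'],2), np.round(onz(*C[c],r['position'],0),3))
a=cv2.imread('pics/a_scene.png');b=cv2.imread('pics/a_side.png')
for c in C: print(c,np.round(ray(*C[c],(320,200)),3))
E
```

```text
board scene [374. 122.] 0.96 [ 0.237  0.351 -0.   ]
board scene [386. 168.] 0.82 [0.45  0.295 0.   ]
board side [284. 251.] 0.84 [0.538 0.187 0.   ]
board side [367. 327.] 0.78 [0.239 0.343 0.   ]
rack scene [373. 182.] 0.74 [0.488 0.225 0.   ]
rack side [291. 264.] 0.61 [0.493 0.232 0.   ]
rack side [279. 180.] 0.59 [ 0.75  -0.173  0.   ]
rack side [281. 251.] 0.17 [0.544 0.193 0.   ]
rack wrist [460. 310.] 0.45 [ 0.762 -0.212  0.   ]
stand scene [273. 216.] 0.57 [ 0.498 -0.122  0.   ]
stand scene [238. 173.] 0.51 [ 0.293 -0.184  0.   ]
stand side [340. 204.] 0.89 [ 0.482 -0.12   0.   ]
stand side [344. 178.] 0.31 [ 0.533 -0.301  0.   ]
stand wrist [274. 259.] 0.88 [ 0.493 -0.128 -0.   ]
flap_seat scene [254. 202.] 0.91 [ 0.425 -0.165  0.   ]
flap_seat side [346. 178.] 0.97 [ 0.527 -0.307  0.   ]
flap_end scene [236. 171.] 0.89 [ 0.285 -0.188  0.   ]
flap_end side [374. 161.] 0.87 [ 0.469 -0.498 -0.   ]
flap_end wrist [165. 390.] 0.93 [ 0.308 -0.367  0.   ]
pockets scene [390. 174.] 0.95 [0.478 0.295 0.   ]
pockets scene [379. 122.] 0.76 [0.246 0.365 0.   ]
pockets side [362. 324.] 
[... 200 characters left out ...]
 0.021 0.   ]
cup wrist [271. 131.] 0.88 [0.498 0.045 0.   ]
cup wrist [274. 260.] 0.32 [ 0.493 -0.13   0.   ]
bowl scene [347. 272.] 0.75 [0.747 0.023 0.   ]
bowl side [251. 206.] 0.9 [0.748 0.028 0.   ]
bowl side [291. 266.] 0.21 [0.488 0.238 0.   ]
bowl wrist [477. 143.] 0.58 [0.746 0.031 0.   ]
jar scene [392. 262.] 0.86 [0.765 0.155 0.   ]
jar side [231. 228.] 0.61 [0.738 0.162 0.   ]
jar wrist [508.  27.] 0.65 [0.759 0.154 0.   ]
caddy scene [429. 164.] 0.81 [0.486 0.44  0.   ]
caddy side [254. 321.] 0.67 [0.481 0.438 0.   ]
scene [[ 1.086 -0.2    0.987]
 [-0.505  0.201 -0.839]]
side [[ 0.132  0.917  0.692]
 [ 0.322 -0.785 -0.529]]
wrist [[ 0.55   0.082  0.374]
 [ 0.018 -0.314 -0.949]]
```

View pics/a_scene.png

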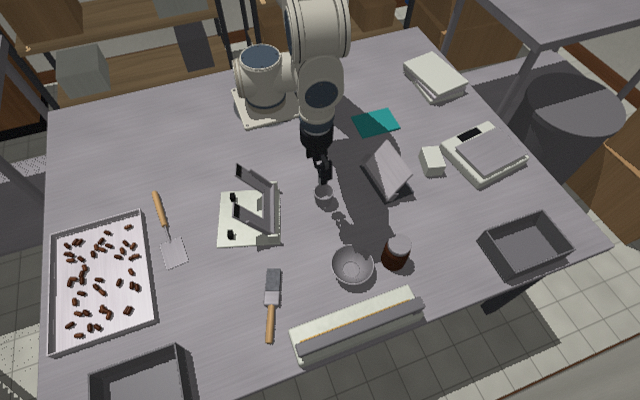

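View pics/a_side.png

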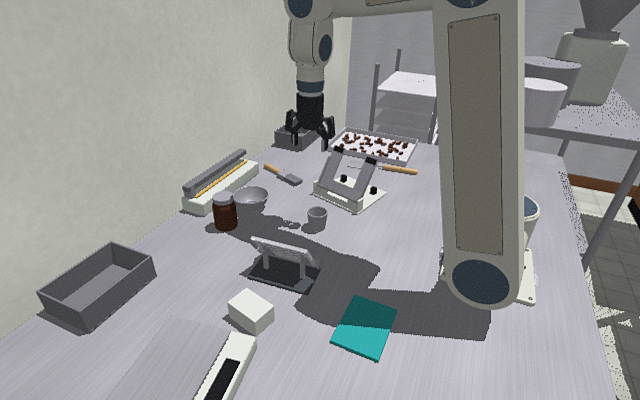

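```bash
python3 - <<'E'
import cv2,numpy as np
a=cv2.imread('pics/a_scene.png');b=cv2.imread('pics/a_side.png');w=cv2.imread('pics/a_wrist.png')
def cr(im,x,y,w=100,h=75,f=4): return cv2.resize(im[y:y+h,x:x+w],None,fx=f,fy=f,interpolation=cv2.INTER_CUBIC)
m=np.vstack([np.hstack([cr(a,340,135),cr(a,205,150,)] ),np.hstack([cr(b,235,225),cr(b,300,140)])])
cv2.imwrite('pics/m1.png',m)
E
```

```text
(no output)
```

View pics/m1.png

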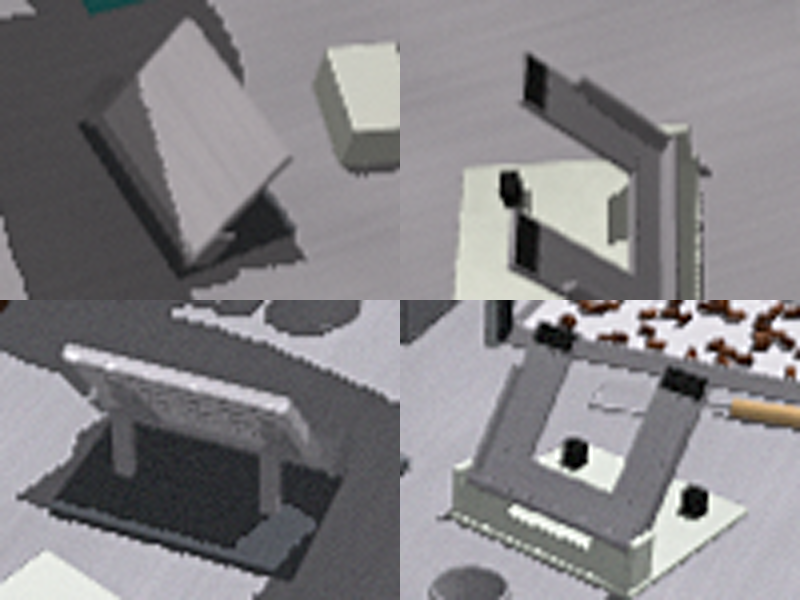

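View pics/a_wrist.png

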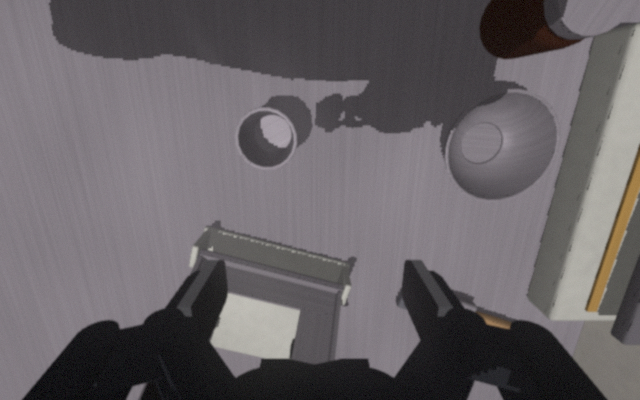

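```bash
cat > fit.py <<'E'
from h import *
from scipy.optimize import least_squares
def rz(a): return np.array([[np.cos(a),-np.sin(a),0],[np.sin(a),np.cos(a),0],[0,0,1]])
s,c=np.sin(np.radians(35)),np.cos(np.radians(35))
def bpt(x,u,w): # board pt: x, u up the slope from lower edge, w off the pocket face
    return np.array([x,u*s-w*c,.022+u*c+w*s])
def fpt(x,v,th,w=0): # flap point: v from hinge
    return np.array([x,-v*np.cos(th)+w*np.sin(th),.04+v*np.sin(th)+w*np.cos(th)])
def fit(obs,model,p0,loss='soft_l1'):
    def res(p):
        R=rz(p[2]); t=np.array([p[0],p[1],0]); r=[]
        for (K,T),px,key in obs: r.extend(proj(K,T,R@model(key,p)+t)[0]-px)
        return r
    o=least_squares(res,p0,loss=loss); return o.x,np.array(res(o.x)).reshape(-1,2)
E
python3 - <<'E'
from fit import *
S,D=snap('scene'),snap('side')
print('f',S[0][0,0],D[0][0,0])
H=.075
obs=[(S,(387.5,139.5),(-H,.11,.009)),(S,(412.5,174.5),(H,.11,.009)),(S,(387,201),(H,0,.009)),
(D,(251.5,237),(H,.11,.009)),(D,(307.5,251.),(-H,.11,.009)),(D,(251.5,239.5),(H,.11,0)),(D,(307,254.5),(-H,.11,0))]
p,r=fit(obs,lambda k,p:bpt(*k),[.49,.23,0]);print('rack',p[:2],np.degrees(p[2]));print(r.round(1).tolist())
obs=[(S,(236.75,163),(-.09,.148)),(S,(235,176.2),(-.045,.148)),(S,(263.2,191.2),(-.045,.03)),(S,(263.5,218.8),(.045,.03)),(S,(232.5,217),(.09,.148)),(S,(233.75,203),(.045,.148)),
(S,(236,171),(-.0675,.136)),(D,(374,161),(-.0675,.136)),(S,(254,202),(0,.055)),(D,(346,178),(0,.055)),
(D,(365.5,158),(-.045,.148)),(D,(377,161.3),(-.09,.148)),(D,(332,180.5),(.045,.03)),(D,(353,187.5),(-.045,.03))]
p,r=fit(obs,lambda k,p:fpt(*k,p[3]),[.49,-.12,0,.95]);print('stand',p[:2],np.degrees(p[2]),p[3]);print(r.round(1).tolist())
E
```

```text
f 365.5702553080501 371.90631185615837
rack [0.49662917 0.23623458] 3.2419731965234306
[[-1.5, -0.9], [-1.4, -1.3], [0.6, -4.0], [0.1, -0.8], [-0.4, -0.2], [-1.2, -0.0], [-1.0, -0.2]]
stand [ 0.49241535 -0.12590068] -15.218289724894356 0.9282525295758036
[[-2.2, 0.1], [-1.0, -0.6], [-0.0, 1.3], [0.1, -0.9], [0.0, -0.3], [-0.7, -0.7], [1.4, 0.2], [-3.2, 0.6], [3.4, -0.3], [-1.3, -0.5], [1.1, -1.6], [1.1, -1.0], [-0.7, -0.5], [-0.4, 1.0]]
```

Emit:
step_arm(
  moves=[-0.01,0.034,0,0,0.085,-0.01,0.034,0,0,0.085,-0.01,0.034,0,0,0.085,-0.01,0.034,0,0,0.085,-0.01,0.034,0,3,0.085,0,0,0,0,0.085],
  squeeze=20,
)

```text
clock: 2.25
tcp_pos: [0.4981, 0.1746, 0.2506]
ee_rot: [[-0.06, 0.998, -0.0], [0.998, 0.06, 0.002], [0.002, -0.0, -1.0]]
force: [-0.1, 0.0, -0.6]
gripper_width: 0.0847
grip_force: 0.0
```

```bash
python3 - <<'E'
from fit import *
W=snap('wrist','w2'); st=arm.state(); print(st['clock'],st['tcp_pos'],np.round(st['ee_rot'],3).tolist(),st['joints'],st['force'])
np.savez('w2.npz',K=W[0],T=W[1])
R=rz(np.radians(3.2));t=np.array([.4966,.2362,0])
for k in [(-.075,.11,.009),(.075,.11,.009),(.075,.11,0),(-.075,0,.009),(.075,0,.009)]: print(k,proj(*W,R@bpt(*k)+t).round(0))
E
```

```text
2.3 [0.49892208 0.17259162 0.25048646] [[-0.057, 0.998, 0.0], [0.998, 0.057, 0.0], [0.0, 0.0, -1.0]] [ 9.96038481e+00  1.26397164e+01 -1.68201129e+00  7.56647742e+01
  1.93428289e-02  9.66750716e+01] [-0.15223543  0.52610337  0.20375097]
(-0.075, 0.11, 0.009) [[219.  49.]]
(0.075, 0.11, 0.009) [[416.  49.]]
(0.075, 0.11, 0) [[415.  40.]]
(-0.075, 0, 0.009) [[249. 124.]]
(0.075, 0, 0.009) [[384. 125.]]
```

View pics/w2.png

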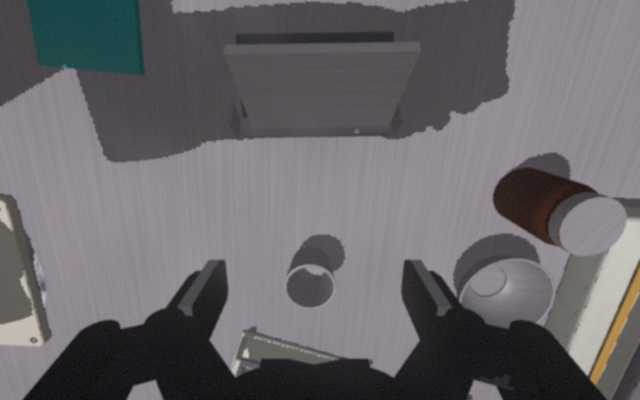

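Emit:
step_arm(
  moves=[0,0.011,0,7,0.085,0,0.011,0,7,0.085,0,0.011,0,7,0.085,0,0.011,0,7,0.085,0,0.011,0,7,0.085,0,0.011,0,7,0.085,0,0.011,0,7,0.085,0,0.011,0,7,0.085,0,0.011,0,7,0.085,0,0.011,0,7,0.085],
)

```text
clock: 3.13
tcp_pos: [0.5006, 0.2796, 0.2502]
ee_rot: [[-0.958, 0.288, 0.0], [0.288, 0.958, -0.0], [-0.0, -0.0, -1.0]]
force: [-0.8, -0.3, -0.5]
gripper_width: 0.085
grip_force: 0.0
```

Emit:
step_arm(
  moves=[-0.003,0,0,7,0.085,0,0,0,7,0.085,0,0,0,6.5,0.085,0,0,-0.03,0,0.085,0,0,-0.03,0,0.085,0,0,0,0,0.085,0,0,0,0,0.085],
)

```text
clock: 3.72
tcp_pos: [0.4968, 0.279, 0.1896]
ee_rot: [[-0.998, -0.06, -0.003], [-0.06, 0.998, -0.001], [0.003, -0.001, -1.0]]
force: [0.5, 0.2, 0.0]
gripper_width: 0.0852
grip_force: 0.0
```

```bash
python3 - <<'E'
from fit import *
W=snap('wrist','w3'); st=arm.state(); print(st['clock'],st['tcp_pos'],np.round(st['ee_rot'],3).tolist(),st['joints'])
R=rz(np.radians(4));t=np.array([.500,.235,0])
im=cv2.imread('pics/w3.png')
for k in [(-.075,.11,.009),(.075,.11,.009),(.075,.11,0),(-.075,.11,0),(-.075,0,.009),(.075,0,.009)]:
    q=proj(*W,R@bpt(*k)+t)[0]; print(k,q.round()); cv2.circle(im,tuple(int(v) for v in q.round()),2,(0,0,255),-1)
cv2.imwrite('pics/w3m.png',im)
E
```

```text
3.7667 [0.49750905 0.2795142  0.1911119 ] [[-0.998, -0.06, -0.0], [-0.06, 0.998, -0.0], [0.0, -0.0, -1.0]] [ 2.09076186e+01  1.81262491e+01 -2.76477374e+00  6.91161500e+01
 -6.65635908e-03  1.74650584e+01]
(-0.075, 0.11, 0.009) [332. 110.]
(0.075, 0.11, 0.009) [330. 313.]
(0.075, 0.11, 0) [339. 309.]
(-0.075, 0.11, 0) [343. 110.]
(-0.075, 0, 0.009) [256. 108.]
(0.075, 0, 0.009) [266. 257.]
```

View pics/w3m.png

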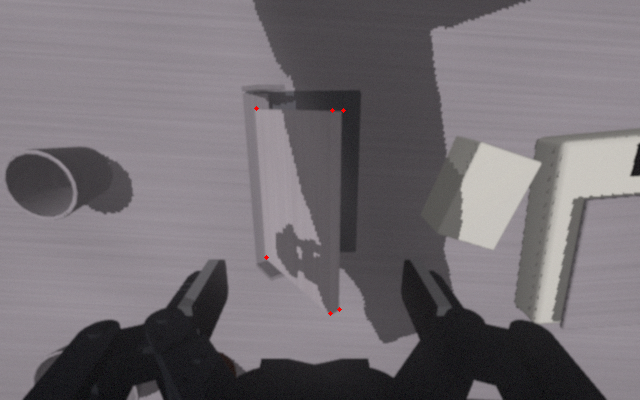

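Emit:
step_arm(
  moves=[0,0.0045,-0.028,0,0.085,0,0,-0.029,0,0.085,0,0,-0.028,0,0.085,0,0,0,0,0.04,0,0,0,0,0.036,0,0,0,0,0.036,0,0,0,0,0.036,0,0,0,0,0.036],
)

```text
clock: 4.43
tcp_pos: [0.498, 0.2848, 0.1073]
ee_rot: [[-0.998, -0.061, 0.003], [-0.061, 0.998, 0.001], [-0.003, 0.001, -1.0]]
force: [0.3, -0.7, -0.4]
gripper_width: 0.036
grip_force: 0.0
```

Emit:
step_arm(
  moves=[0,-0.009,0,0,0.034,0,-0.009,0,0,0.03,0,-0.009,0,0,0.026,0,-0.009,0,0,0.022,0,0,0,0,0.022],
)

```text
clock: 4.85
tcp_pos: [0.4969, 0.2465, 0.1054]
ee_rot: [[-0.998, -0.059, -0.0], [-0.059, 0.998, -0.001], [0.0, -0.001, -1.0]]
force: [-0.5, -0.0, 0.1]
gripper_width: 0.0219
grip_force: 0.1
```

Emit:
step_arm(
  moves=[0,-0.006,0,0,0.018,0,-0.005,0,0,0.014,0,-0.004,0,0,0.008,0,0,0,0,0.004,0,0,0,0,0.004,0,0,0,0,0.004],
)

```text
clock: 5.35
tcp_pos: [0.497, 0.233, 0.1052]
ee_rot: [[-0.998, -0.061, -0.0], [-0.061, 0.998, -0.001], [0.0, -0.001, -1.0]]
force: [1.0, -4.6, 0.8]
gripper_width: 0.0088
grip_force: 20.8
```

```bash
python3 - <<'E'
from fit import *
snap('side','s4');snap('scene','c4');st=arm.state();print(st['tcp_pos'],st['force'],st['gripper_width'],st['grip_force'])
a=cv2.imread('pics/s4.png')[205:290,220:340];b=cv2.imread('pics/c4.png')[130:215,330:450]
cv2.imwrite('pics/m4.png',cv2.resize(np.hstack([a,b]),None,fx=3.3,fy=3.3,interpolation=cv2.INTER_CUBIC))
E
```

```text
[0.49703066 0.23313045 0.10522593] [ 0.04537533 -5.70067603  0.5548716 ] 0.008712953143132625 21.272712349891663
```

View pics/m4.png

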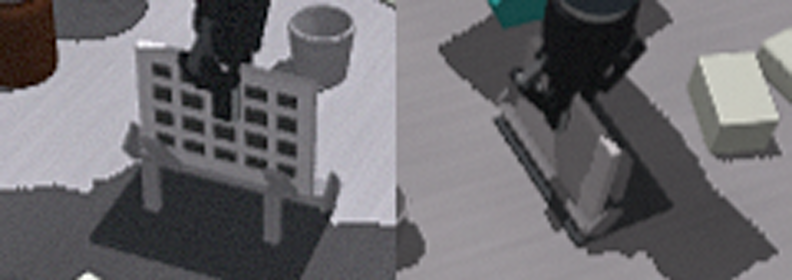

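Emit:
step_arm(
  moves=[0,0,0,0,0.004,0,0,0.015,0,0.004,0,0,0.03,0,0.004,0,0,0.035,0,0.004,0,0,0.035,0,0.004,0,0,0.015,0,0.004,0,0,0,0,0.004,0,0,0,0,0.004],
  squeeze=60,
)

```text
clock: 6.12
tcp_pos: [0.4969, 0.234, 0.2349]
ee_rot: [[-0.998, -0.061, 0.0], [-0.061, 0.998, 0.001], [-0.0, 0.001, -1.0]]
force: [-0.1, -0.9, -4.4]
gripper_width: 0.0082
grip_force: 60.2
```

Emit:
step_arm(
  moves=[0,-0.015,0,-2,0.004,0,-0.03,0,-2,0.004,0,-0.03,0,-2,0.004,0,-0.03,0,-2,0.004,0,-0.03,0,-2,0.004,0,-0.03,0,-2,0.004,0,-0.03,0,-2,0.004,0,-0.03,0,-2,0.004,0,-0.03,0,-2,0.004,0,-0.02,0,-0.7,0.004],
)

```text
clock: 6.95
tcp_pos: [0.496, -0.0434, 0.2327]
ee_rot: [[-0.964, 0.265, -0.004], [0.265, 0.964, 0.001], [0.004, -0.0, -1.0]]
force: [0.2, 0.0, -3.2]
gripper_width: 0.0083
grip_force: 60.0
```

Emit:
step_arm(
  moves=[0,0,0,0,0.004,0,0,0,0,0.004],
)

```text
clock: 7.12
tcp_pos: [0.4962, -0.0421, 0.233]
ee_rot: [[-0.964, 0.264, -0.004], [0.264, 0.964, 0.001], [0.004, 0.0, -1.0]]
force: [-0.4, 0.1, -3.6]
gripper_width: 0.0082
grip_force: 60.0
```

```bash
python3 - <<'E'
from fit import *
W=snap('wrist','w5');S=snap('scene','c5');D=snap('side','s5')
st=arm.state();print(st['clock'],st['tcp_pos'],np.round(st['ee_rot'],3).tolist(),st['force'],st['wrist_torque'],st['gripper_width'],st['grip_force'])
R=rz(np.radians(-15.2));t=np.array([.4924,-.1259,0])
for k in [(-.09,.148),(-.045,.148),(.045,.148),(.09,.148),(-.045,.03),(.045,.03),(-.085,.102,.012),(-.09,0,.014),(.09,0,.014)]:
    print(k,proj(*W,R@fpt(*k[:2],.928,*k[2:])+t)[0].round())
for q in('flap_seat','flap_end','stand'):
    for c in ('wrist','scene','side'): print(q,c,[(np.round(r['position']),round(r['confidence'],2)) for r in cams.pinpoint(c,q)[:2]])
a=cv2.imread('pics/w5.png')
b=cv2.imread('pics/s5.png')[130:230,290:410];c=cv2.imread('pics/c5.png')[130:255,200:350]
m=np.hstack([cv2.resize(b,(320,267),interpolation=2),cv2.resize(c,(320,267),interpolation=2)])
cv2.imwrite('pics/m5.png',np.vstack([a[:330],m]))
E
```

```text
7.2667 [ 0.49661656 -0.04061919  0.23419022] [[-0.965, 0.261, -0.002], [0.261, 0.965, 0.001], [0.002, 0.0, -1.0]] [ 0.42969751  0.46142048 -3.19538857] [ 0.03898385  0.04714606 -0.05425544] 0.008114518651427476 59.99559223651886
(-0.09, 0.148) [ 42. 116.]
(-0.045, 0.148) [ 61. 186.]
(0.045, 0.148) [ 92. 299.]
(0.09, 0.148) [105. 346.]
(-0.045, 0.03) [211. 159.]
(0.045, 0.03) [220. 244.]
(-0.085, 0.102, 0.012) [130. 121.]
(-0.09, 0, 0.014) [241. 110.]
(0.09, 0, 0.014) [253. 273.]
flap_seat wrist []
flap_seat scene [(array([260., 203.]), 0.94)]
flap_seat side [(array([345., 181.]), 0.77)]
flap_end wrist [(array([ 74., 150.]), 0.68)]
flap_end scene [(array([237., 173.]), 0.56)]
flap_end side [(array([368., 160.]), 0.91)]
stand wrist [(array([243., 190.]), 0.69)]
stand scene [(array([272., 217.]), 0.67)]
stand side [(array([340., 203.]), 0.63)]
```

View pics/m5.png

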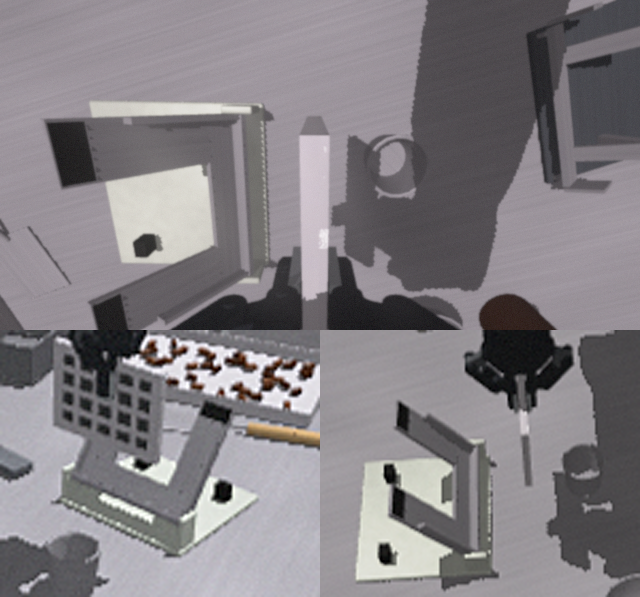

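```bash
python3 - <<'E'
from fit import *
W=snap('wrist');S=snap('scene');D=snap('side')
w=[(W,(45,119),(-.09,.148)),(W,(62,187),(-.045,.148)),(W,(91,300),(.045,.148)),(W,(212,164),(-.045,.03)),(W,(216,246),(.045,.03)),(W,(74,150),(-.0675,.136))]
o=[(S,(236.75,163),(-.09,.148)),(S,(235,176.2),(-.045,.148)),(S,(263.2,191.2),(-.045,.03)),(S,(263.5,218.8),(.045,.03)),(S,(232.5,217),(.09,.148)),(S,(233.75,203),(.045,.148)),
(D,(365.5,158),(-.045,.148)),(D,(377,161.3),(-.09,.148)),(D,(332,180.5),(.045,.03)),(D,(353,187.5),(-.045,.03))]
for obs in (w,w+w+o):
    p,r=fit(obs,lambda k,p:fpt(*k,p[3]),[.49,-.12,-.2,.95]);print('stand',p[:2],np.degrees(p[2]),p[3]);print(r.round(1).tolist())
R=rz(p[2])
for k in [(-.09,0,.014),(.09,0,.014),(-.085,0,0),(.085,0,0)]: print(k,proj(*W,R@fpt(*k[:2],p[3],*k[2:])+[p[0],p[1],0])[0].round())
# board: centre along tool x, from end edges. project board near/far ends given tcp
st=arm.state();E=np.array(st['ee_rot']);tc=np.array(st['tcp_pos'])
for X in (-.075,.075):
  for yy in(-.0045,.0045):
    for zz in (-.031,.079): print(X,yy,zz,proj(*W,tc+E@[X,yy,zz])[0].round(),proj(*D,tc+E@[X,yy,zz])[0].round(1))
E
```

```text
stand [ 0.49648184 -0.12976524] -16.61707009228225 0.943210471345913
[[0.1, -0.1], [-0.0, 0.4], [-1.5, -0.4], [-2.2, -1.9], [0.8, -0.7], [1.6, 2.2]]
stand [ 0.49588329 -0.12962261] -16.399549724608423 0.9517211294386491
[[0.1, -0.5], [0.2, 0.3], [-0.7, -0.1], [-2.3, -2.4], [1.0, -1.1], [1.7, 1.9], [0.1, -0.5], [0.2, 0.3], [-0.7, -0.1], [-2.3, -2.4], [1.0, -1.1], [1.7, 1.9], [-1.7, 0.3], [-0.7, -0.3], [-0.4, 2.3], [-1.0, 0.3], [-0.8, 0.2], [-1.2, -0.2], [0.3, -2.3], [0.2, -1.6], [-1.0, -1.3], [-1.2, 0.4]]
(-0.09, 0, 0.014) [241. 114.]
(0.09, 0, 0.014) [249. 274.]
(-0.085, 0, 0) [231. 118.]
(0.085, 0, 0) [241. 266.]
-0.075 -0.0045 -0.031 [304. 464.] [312.2 132.1]
-0.075 -0.0045 0.079 [308. 307.] [311.6 164.4]
-0.075 0.0045 -0.031 [324. 464.] [310.3 132.9]
-0.075 0.0045 0.079 [320. 307.] [309.8 165.3]
0.075 -0.0045 -0.031 [299. 123.] [352.8 145.5]
0.075 -0.0045 0.079 [307. 110.] [350.  179.4]
0.075 0.0045 -0.031 [329. 123.] [351.  146.4]
0.075 0.0045 0.079 [321. 110.] [348.3 180.4]
```

Emit:
step_arm(
  moves=[-0.0005,-0.03,0,-0.5,0.004,-0.0005,-0.03,0,-0.5,0.004,-0.0005,-0.0295,0,-0.4,0.004,0,0,0,0,0.004,0,0,-0.025,0,0.004,0,0,-0.025,0,0.004,0,0,-0.025,0,0.004,0,0,-0.015,0,0.004,0,0,0,0,0.004],
)

```text
clock: 8.62
tcp_pos: [0.4939, -0.1303, 0.1423]
ee_rot: [[-0.958, 0.286, -0.005], [0.286, 0.958, 0.002], [0.005, 0.001, -1.0]]
force: [-0.3, -0.3, -3.6]
gripper_width: 0.0086
grip_force: 60.3
```

```bash
python3 - <<'E'
from fit import *
W=snap('wrist','w6');S=snap('scene','c6');D=snap('side','s6')
st=arm.state();print(st['clock'],st['tcp_pos'],np.round(st['ee_rot'],3).tolist(),st['force'])
b=cv2.imread('pics/s6.png')[130:220,300:400];c=cv2.imread('pics/c6.png')[145:235,215:315]
a=cv2.imread('pics/w6.png')[60:340,100:500]
m=np.hstack([cv2.resize(b,(400,360),interpolation=2),cv2.resize(c,(400,360),interpolation=2)])
a=cv2.resize(a,(342,240));m=np.vstack([m,np.hstack([a,np.zeros((240,458,3),np.uint8)])])
cv2.imwrite('pics/m6.png',m)
E
```

```text
8.7667 [ 0.49601417 -0.13113989  0.14627223] [[-0.958, 0.286, 0.001], [0.286, 0.958, -0.0], [-0.001, -0.0, -1.0]] [-0.01972643 -0.10732    -2.79143911]
```

View pics/m6.png

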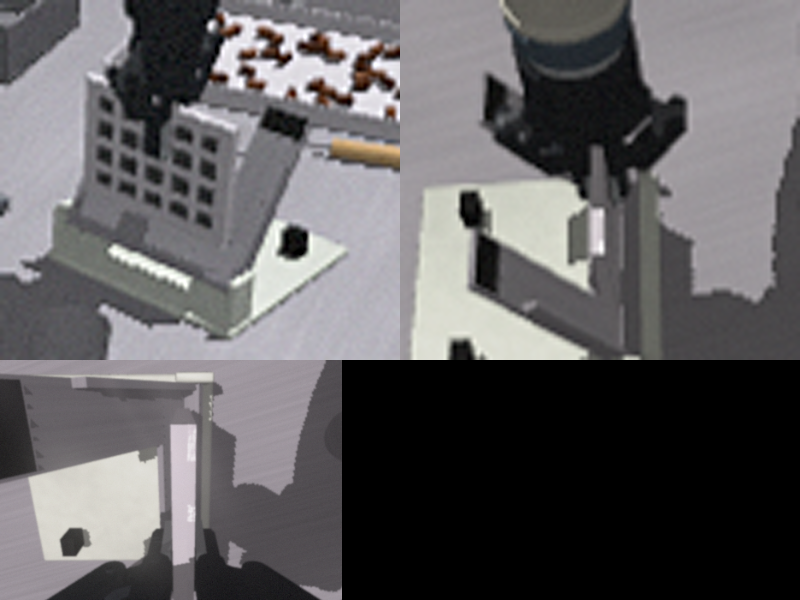

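Emit:
step_arm(
  moves=[0,0,-0.006,0,0.004,0,0,-0.005,0,0.004,0,0,-0.003,0,0.004,0,0,-0.002,0,0.004,0,0,0,0,0.004],
)

```text
clock: 9.18
tcp_pos: [0.4953, -0.1309, 0.1289]
ee_rot: [[-0.958, 0.286, -0.0], [0.286, 0.958, 0.0], [0.001, 0.0, -1.0]]
force: [-0.4, 0.0, -3.3]
gripper_width: 0.0085
grip_force: 60.5
```

Emit:
step_arm(
  moves=[0,0,-0.002,0,0.004,0,0,-0.001,0,0.004,0,0,-0.001,0,0.004,0,0,0,0,0.004],
)

```text
clock: 9.52
tcp_pos: [0.4961, -0.1304, 0.1259]
ee_rot: [[-0.958, 0.285, 0.002], [0.285, 0.958, 0.001], [-0.002, 0.002, -1.0]]
force: [1.5, 5.3, 3.0]
gripper_width: 0.0081
grip_force: 61.7
```

Emit:
step_arm(
  moves=[0,0,0,0,0.008,0,0,0,0,0.012,0,0,0,0,0.014,0,0,0,0,0.014],
  squeeze=20,
)

```text
clock: 9.85
tcp_pos: [0.4955, -0.1313, 0.1254]
ee_rot: [[-0.958, 0.286, 0.0], [0.286, 0.958, -0.001], [-0.0, -0.001, -1.0]]
force: [0.3, -0.3, -0.1]
gripper_width: 0.0142
grip_force: 0.0
```

Emit:
step_arm(
  moves=[-0.001,-0.0035,0,0,0.018,-0.0019,-0.0063,0,0,0.022,-0.0019,-0.0063,0,0,0.026,-0.0019,-0.0063,0,0,0.03,0,0,0,0,0.03],
)

```text
clock: 10.27
tcp_pos: [0.4884, -0.1549, 0.1252]
ee_rot: [[-0.958, 0.287, -0.0], [0.287, 0.958, -0.001], [0.0, -0.001, -1.0]]
force: [0.1, -1.1, 0.2]
gripper_width: 0.0302
grip_force: 0.5
```

Emit:
step_arm(
  moves=[-0.0018,-0.006,0,0,0.034,-0.0018,-0.006,0,0,0.038,-0.0018,-0.006,0,0,0.042,-0.0018,-0.006,0,0,0.046,-0.0018,-0.006,0,0,0.05,-0.0018,-0.006,0,0,0.052,0,0,0,0,0.052],
)

```text
clock: 10.85
tcp_pos: [0.4778, -0.1902, 0.1253]
ee_rot: [[-0.958, 0.286, 0.0], [0.286, 0.958, 0.0], [-0.0, 0.001, -1.0]]
force: [-0.1, -0.4, 0.2]
gripper_width: 0.0519
grip_force: 0.0
```

```bash
python3 - <<'E'
from fit import *
S=snap('scene','c7');D=snap('side','s7');W=snap('wrist','w7')
st=arm.state();print(st['clock'],st['tcp_pos'],st['force'],st['grip_force'])
R=rz(np.radians(-16.5));t=np.array([.496,-.1295,0]);d=np.array(st['tcp_pos'])-t; print('stand frame',R.T@d)
for c,M in(('scene',S),('side',D)):
    for q in('pockets','flap_end','flap_seat'): print(c,q,[(np.round(r['position']),round(r['confidence'],2)) for r in cams.pinpoint(c,q)[:3]])
    print('expect pockets',proj(*M,R@fpt(0,.055,.945,.009)+t).round())
E
```

```text
11.0 [ 0.4779485  -0.18951006  0.12527513] [-0.38709539 -0.42674103 -0.08200186] 0.0
stand frame [-0.00026435 -0.06266573  0.12527513]
scene pockets [(array([377., 124.]), 0.85), (array([259., 203.]), 0.65)]
scene flap_end []
scene flap_seat [(array([322., 200.]), 0.24)]
expect pockets [[259. 202.]]
side pockets [(array([341., 177.]), 0.73), (array([362., 325.]), 0.62), (array([320., 226.]), 0.36)]
side flap_end [(array([372., 161.]), 0.75)]
side flap_seat [(array([252., 321.]), 0.22)]
expect pockets [[343. 176.]]
```

Emit:
step_arm(
  moves=[0,0,0.02,0,0.052,0,0,0.035,0,0.052,0,0,0.035,0,0.052,0,0,0.035,0,0.03,0,0,0,0,0.01,0,0,0,0,0],
)

```text
clock: 11.8
tcp_pos: [0.4787, -0.1897, 0.2522]
ee_rot: [[-0.958, 0.285, 0.004], [0.285, 0.958, -0.002], [-0.004, -0.001, -1.0]]
force: [-0.2, -0.1, -1.8]
gripper_width: 0.0161
grip_force: 0.0
```

```bash
python3 - <<'E'
from fit import *
S=snap('scene','c8');D=snap('side','s8');W=snap('wrist','w8')
st=arm.state();print(st['clock'],st['tcp_pos'],st['force'],st['gripper_width'])
R=rz(np.radians(-16.5));t=np.array([.496,-.1295,0])
im=[]
for c,M in(('scene',S),('side',D),('wrist',W)):
    print(c,[(q,np.round(r['position']),round(r['confidence'],2),proj(*M,R@X+t)[0].round()) for q,X in (('pockets',fpt(0,.055,.945,.009)),('flap_end',fpt(-.0675,.136,.945))) for r in cams.pinpoint(c,q)[:3] if np.linalg.norm(r['position']-proj(*M,R@X+t)[0])<25])
    a=cv2.resize(cv2.imread(f'pics/{c[0] if c!="scene" else "c"}8.png'),None,fx=4,fy=4,interpolation=2)
    P=np.array([proj(*M,R@fpt(x,v,.945,.009)+t)[0] for x,v in((-.075,0),(.075,0),(.075,.11),(-.075,.11))])
    cv2.polylines(a,[np.int32(P*4+2)],True,(0,0,255),1)
    o=np.int32(P.mean(0)*4)-[195,150]; o=np.clip(o,0,[2560-390,1600-300]); im.append(a[o[1]:o[1]+300,o[0]:o[0]+390])
b=cv2.resize(cv2.imread('pics/w8.png'),(390,244))
im.append(np.vstack([b,np.zeros((56,390,3),np.uint8)]))
cv2.imwrite('pics/m8.png',np.vstack([np.hstack(im[:2]),np.hstack(im[2:])]))
E
```

```text
11.95 [ 0.47757192 -0.18907452  0.24915648] [-0.48545263 -0.12392195  0.62992252] 0.00034962487069369866
scene [('pockets', array([260., 203.]), 0.85, array([259., 202.]))]
side [('pockets', array([340., 178.]), 0.91, array([343., 176.])), ('flap_end', array([372., 163.]), 0.83, array([370., 161.]))]
wrist [('pockets', array([357., 192.]), 0.86, array([353., 188.])), ('flap_end', array([294., 118.]), 0.67, array([290., 121.]))]
```

View pics/m8.png

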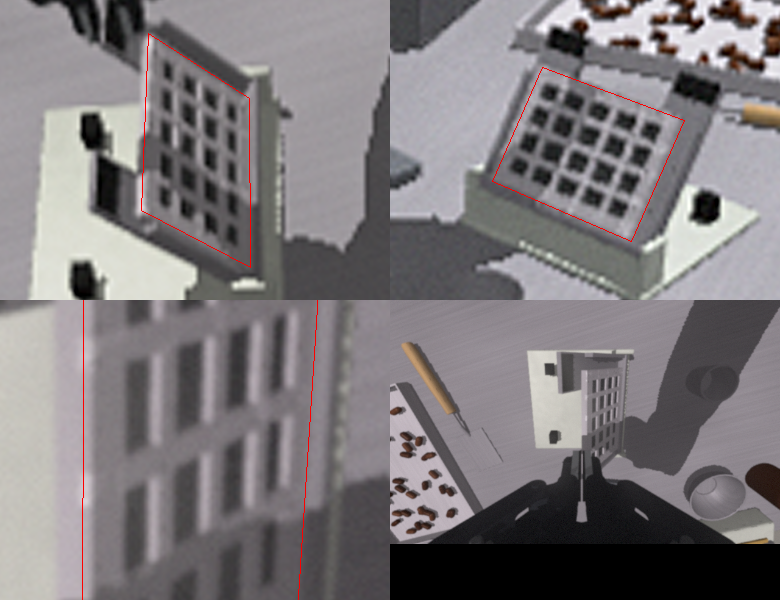

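Emit:
step_arm(
  moves=[-0.023,0.001,0,0,0,-0.023,0.001,0,0,0,-0.023,0.0005,0,0,0,0,0,-0.025,0,0,0,0,-0.025,0,0,0,0,-0.014,0,0,0,0,0,0,0],
)

```text
clock: 12.83
tcp_pos: [0.4076, -0.1861, 0.1837]
ee_rot: [[-0.958, 0.286, -0.004], [0.286, 0.958, 0.003], [0.004, 0.001, -1.0]]
force: [0.3, -0.4, 0.1]
gripper_width: -0.0002
grip_force: 0.0
```

```bash
python3 - <<'E'
from fit import *
st=arm.state();print(st['clock'],st['tcp_pos'],st['force'])
R=rz(np.radians(-16.5));t=np.array([.496,-.1295,0]);p=np.array(st['tcp_pos'])
for th in np.linspace(.9,0,10):
    q=t+R@[-.0675,-.136*np.cos(th),0]; q[2]=.04+.144*np.sin(th)+.019
    print(round(th,2),q.round(4),(q-p).round(4)); p=q
E
```

```text
12.8333 [ 0.4076442  -0.18611168  0.18373367] [ 0.2911618  -0.37483025  0.11532901]
0.9 [ 0.4073 -0.1914  0.1718] [-0.0004 -0.0053 -0.0119]
0.8 [ 0.4044 -0.2012  0.1623] [-0.0029 -0.0098 -0.0095]
0.7 [ 0.4017 -0.2101  0.1518] [-0.0026 -0.0089 -0.0105]
0.6 [ 0.3994 -0.218   0.1403] [-0.0023 -0.0079 -0.0115]
0.5 [ 0.3974 -0.2248  0.128 ] [-0.002  -0.0068 -0.0123]
0.4 [ 0.3957 -0.2304  0.1151] [-0.0017 -0.0057 -0.013 ]
0.3 [ 0.3944 -0.2349  0.1016] [-0.0013 -0.0045 -0.0135]
0.2 [ 0.3934 -0.2381  0.0876] [-0.001  -0.0032 -0.0139]
0.1 [ 0.3928 -0.2401  0.0734] [-0.0006 -0.0019 -0.0142]
0.0 [ 0.3927 -0.2407  0.059 ] [-0.0002 -0.0007 -0.0144]
```

Emit:
step_arm(
  moves=[0,-0.0025,-0.006,0,0,-0.0005,-0.0025,-0.006,0,0,-0.0015,-0.005,-0.005,0,0,-0.0015,-0.005,-0.005,0,0,0,0,0,0,0],
)

```text
clock: 13.25
tcp_pos: [0.4059, -0.2046, 0.1658]
ee_rot: [[-0.958, 0.287, 0.001], [0.287, 0.958, -0.005], [-0.003, -0.005, -1.0]]
force: [-1.1, -4.1, 6.8]
gripper_width: -0.0001
grip_force: 3.3
```

Emit:
step_arm(
  moves=[-0.0013,-0.0045,-0.005,0,0,-0.0013,-0.0045,-0.0055,0,0,-0.0012,-0.004,-0.006,0,0,-0.0012,-0.004,-0.006,0,0,0,0,0,0,0],
)

```text
clock: 13.67
tcp_pos: [0.4011, -0.2206, 0.1424]
ee_rot: [[-0.958, 0.287, 0.002], [0.287, 0.958, -0.002], [-0.002, -0.002, -1.0]]
force: [0.3, 0.7, -0.1]
gripper_width: -0.0002
grip_force: 0.0
```

```bash
python3 - <<'E'
from fit import *
D=snap('side');S=snap('scene')
R=rz(np.radians(-16.5));t=np.array([.496,-.1295,0]);st=arm.state();print(st['tcp_pos'],st['force'])
for c,M in (('side',D),('scene',S)):
    for q in('flap_end','pockets','flap_seat'): print(c,q,[(np.round(r['position']),round(r['confidence'],2)) for r in cams.pinpoint(c,q)[:3]])
    for th in(.9,.75,.6,.5,.4): print(th,proj(*M,R@fpt(-.0675,.136,th)+t)[0].round(),proj(*M,R@fpt(0.003,.055,th,.009)+t)[0].round(1))
E
```

```text
[ 0.40084334 -0.21936996  0.14231156] [-0.30496317 -0.21903819 -0.05902111]
side flap_end [(array([374., 167.]), 0.7), (array([380., 171.]), 0.41)]
side pockets [(array([343., 180.]), 0.8), (array([362., 327.]), 0.68)]
side flap_seat [(array([348., 182.]), 0.83), (array([253., 320.]), 0.33)]
0.9 [371. 162.] [342.6 176. ]
0.75 [373. 164.] [343.7 176.5]
0.6 [374. 167.] [344.7 177.3]
0.5 [375. 169.] [345.2 178. ]
0.4 [376. 172.] [345.7 178.8]
scene flap_end [(array([229., 178.]), 0.87)]
scene pockets [(array([376., 124.]), 0.96), (array([255., 208.]), 0.71)]
scene flap_seat []
0.9 [236. 172.] [258.3 202.7]
0.75 [232. 176.] [256.2 203.7]
0.6 [229. 179.] [254.3 204.8]
0.5 [227. 182.] [253.3 205.6]
0.4 [226. 184.] [252.4 206.5]
```

Emit:
step_arm(
  moves=[-0.0008,-0.0025,-0.006,0,0,-0.0008,-0.0025,-0.006,0,0,-0.0008,-0.0025,-0.0065,0,0,-0.0008,-0.0025,-0.0065,0,0,-0.0007,-0.002,-0.0065,0,0,-0.0007,-0.002,-0.0065,0,0,-0.0005,-0.0015,-0.007,0,0,-0.0005,-0.0015,-0.007,0,0,0,0,0,0,0],
)

```text
clock: 14.82
tcp_pos: [0.3942, -0.2356, 0.0882]
ee_rot: [[-0.958, 0.286, -0.002], [0.286, 0.958, 0.002], [0.002, 0.001, -1.0]]
force: [0.0, -0.2, -0.2]
gripper_width: 0.0003
grip_force: 0.0
```

Emit:
step_arm(
  moves=[-0.0003,-0.001,-0.007,0,0,-0.0003,-0.001,-0.007,0,0,-0.0003,-0.001,-0.007,0,0,0,-0.0005,-0.006,0,0,0,0,0,0,0],
)

```text
clock: 15.23
tcp_pos: [0.3936, -0.239, 0.0614]
ee_rot: [[-0.958, 0.286, -0.001], [0.286, 0.958, 0.001], [0.002, 0.001, -1.0]]
force: [0.0, -0.3, -0.5]
gripper_width: -0.0003
grip_force: 0.0
```

Emit:
step_arm(
  moves=[0,0,-0.002,0,0,0,0,-0.001,0,0,0,0,0,0,0,0,0,0,0,0],
)

```text
clock: 15.57
tcp_pos: [0.3941, -0.2395, 0.0599]
ee_rot: [[-0.958, 0.286, 0.0], [0.286, 0.958, -0.0], [-0.0, -0.0, -1.0]]
force: [-0.3, -0.6, -0.6]
gripper_width: 0.0006
grip_force: 0.0
```

Emit:
step_arm(
  moves=[0,0,-0.002,0,0,0,0,-0.002,0,0,0,0,0,0,0],
)

```text
clock: 15.82
tcp_pos: [0.3943, -0.2397, 0.0586]
ee_rot: [[-0.958, 0.286, 0.002], [0.286, 0.958, -0.002], [-0.003, -0.002, -1.0]]
force: [-9.2, 8.0, 39.1]
gripper_width: 0.0003
grip_force: 20.0
```

Emit:
step_arm(
  moves=[0,0,0.005,0,0,0,0,0.02,0,0,0,0,0.035,0,0,0,0,0.04,0,0,0,0,0.04,0,0,0,0,0.04,0,0,0,0,0,0,0,0,0,0,0,0],
)

```text
clock: 16.48
tcp_pos: [0.3948, -0.2401, 0.238]
ee_rot: [[-0.958, 0.286, 0.004], [0.286, 0.958, -0.003], [-0.005, -0.002, -1.0]]
force: [-0.0, -0.4, -0.7]
gripper_width: 0.0001
grip_force: 0.0
```

```bash
python3 - <<'E'
from fit import *
st=arm.state();print(st['clock'],st['tcp_pos'],st['force'])
R=rz(np.radians(-16.5));t=np.array([.496,-.1295,0])
for c in('side','scene','wrist'):
    M=snap(c,'f_'+c)
    for q,X in(('flap_end',fpt(-.0675,.136,0)),('pockets',fpt(0,.055,0,.009)),('flap_seat',fpt(0,.055,0))): 
        e=proj(*M,R@X+t)[0]; print(c,q,[(np.round(r['position']),round(r['confidence'],2), (onz(*M,r['position'],X[2])-t)@R) for r in cams.pinpoint(c,q)[:3] if np.linalg.norm(r['position']-e)<40],e.round())
    for r in cams.regions_of(c,'board')[:3]:
        g=r['region'];ys,xs=np.nonzero(g);ce=proj(*M,R@fpt(0,.055,0,.009)+t)[0]
        if abs(xs.mean()-ce[0])<40 and abs(ys.mean()-ce[1])<40:
            P=np.array([proj(*M,R@fpt(x,v,0,.009)+t)[0] for x,v in((-.075,0),(.075,0),(.075,.11),(-.075,.11))])
            h=cv2.boxPoints(cv2.minAreaRect(np.column_stack([xs,ys]).astype(np.float32)))
            print(c,'reg',round(r['confidence'],2),[((onz(*M,v,.049)-t)@R)[:2].round(3).tolist() for v in h])
E
```

```text
16.4833 [ 0.39481856 -0.24011052  0.23801836] [-0.04047211 -0.37280915 -0.72096816]
side flap_end [(array([377., 183.]), 0.78, array([-0.06843361, -0.14361822,  0.04      ]))] [376. 184.]
side pockets [(array([345., 181.]), 0.7, array([ 0.0138518 , -0.06232963,  0.049     ])), (array([380., 166.]), 0.2, array([-0.01177442, -0.25186791,  0.049     ]))] [347. 183.]
side flap_seat [(array([351., 189.]), 0.85, array([-0.02343142, -0.04646945,  0.04      ]))] [347. 186.]
side reg 0.82 [[0.064, -0.003], [0.123, -0.11], [-0.068, -0.116], [-0.11, -0.015]]
scene flap_end [(array([225., 192.]), 0.76, array([-0.07373613, -0.14005788,  0.04      ]))] [226. 194.]
scene pockets [(array([253., 212.]), 0.67, array([ 0.00913276, -0.04701794,  0.049     ]))] [251. 209.]
scene flap_seat [] [251. 211.]
scene reg 0.6 [[-0.08, -0.123], [-0.076, -0.001], [0.088, 0.004], [0.084, -0.109]]
wrist flap_end [(array([313., 176.]), 0.92, array([-0.06920777, -0.1355899 ,  0.04      ]))] [313. 178.]
wrist pockets [(array([387., 242.]), 0.68, array([ 0.00401619, -0.0534069 ,  0.049     ]))] [386. 239.]
wrist flap_seat [] [384. 235.]
wrist reg 0.74 [[-0.074, -0.112], [-0.074, -0.001], [0.079, 0.019], [0.079, -0.109]]
```

```bash
python3 -c "
from workcell import arm
print(arm.sign_off())"
```

```text
the job is handed in; nothing more can be done
None
```

I set the board on the raised flap with its pockets out, let go, pressed the flap flat and handed the job in at about 17 s. My last camera measurements put the board about 4 mm from the flap's middle and within about 2 mm of its place against the ledge, but I don't have the judge's verdict.

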